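# Put the horn antennas back in order of size

### The arm

A 6-joint arm with a two-finger parallel gripper is mounted at the origin on the work surface. World frame = base frame: x ahead of the robot, y to its left, z up, the work surface at z = 0. Lengths are in mm, angles in rad, forces in N, time in s.
With the tool pointing down it reaches from about 375 to 825 mm from the base axis. Payload 5.5 kg.
Tool frame: the origin (TCP) lies at the very end of the fingers, on their centre line; the grasp point (between the pads) lies 19 mm behind it (grasp_offset is the distance from the TCP to the grasp point, in mm); z points along the fingers, y is the line along which they close (so a half turn about z gives the same grasp; the last joint's range is limited). The gripper opens to 85 mm and grips with 20 to 120 N. Pads are 22 mm wide; open, the fingers measure 114 mm over their backs; the gripper's body (76 mm by 85 mm) begins 54 mm behind the grasp point. The pads swing forward as they close: fully open they stand 13 mm farther back than shut.
Start: joints at [-1.205, 0.314, -0.047, 1.21, 0, 1.571], TCP at [214.614, -560.299, 231.299] pointing down, gripper open.
Joint ranges: [-2.67, 2.67], [-0.69, 1.73], [-1.03, 1.25], [-2.08, 2.16], [-1.42, 1.45], [-3.14, 3.14]. Speed limits (rad/s): [2.39, 2.39, 3.01, 3.14, 3.14, 3.14].

### API

Orientations are given as a unit quaternion [w, x, y, z].
In Python, from bench import observe, read_camera, finish_job, grasp_offset gives the robot as it stands.
- The arm moves only by the shell command python3 -m inch 'ROWS'. ROWS is JSON, a list of rows, each a list of 5 numbers: the closure, from -1 (fully open) to 1 (shut), then the shift along the tool's x, y, z in cm, then the turn about the tool's z in rad. A call has 1 to 8 rows; each row shifts and turns the commanded pose from where the row before left it, along the tool's axes as they then stand; what a row does not reach is not made up. A row lasts 1/10 s, in which the tool goes at most 50 mm and 8.59 degrees, less where a joint would pass 70% of its speed; a pose out of reach is approached as far as the arm can. A call is refused whole if a number of a shift passes 5 or a number of a turn 0.15, either way. A call with a gripper value outside its range is refused whole. The fingers move at their own pace and stop on an object; the grip force is fixed at half the most. Time passes only in rows, so rows that do not move let the fingers close. It gives the time, the measured TCP pose, the force, the opening and the grip force at its end, in the units of the state.
- observe(): the state, without advancing time (a new reading comes with each control period).
- read_camera(name): name is "scene" or "side" or "wrist"; returns a dict with "color" (400x640x3 uint8, blue, green, red), "z_map" (400x640 float32, mm along the optical axis (not along the pixel's ray), 0 where there is no reading), "mtx" (3x3 intrinsics, pixels), "T" (4x4, takes a point from camera to world coordinates); the wrist camera has in their place "tool_from_camera" (4x4, takes a point from camera to tool coordinates, whose origin is the TCP and whose axes are the flange's). Camera axes: x right, y down, z forward; pixel columns grow to the right and rows downward; lengths in mm; the calibration is good to about 2 mm. A picture is of the moment at which its call begins: read the wrist's pose just before it.
- finish_job(): hands the job in; it is judged then, once.
The state is a dict: "clock": time; "joint_pos": joint angles; "dq": joint speeds; "joint_torque": joint torques, N m; "ee_pos": TCP position; "ee_rot": TCP orientation; "contact_force": force on the tool from outside, world axes, zero at the start; "ft_torque": the same for the moment, N m; "grip_width": finger opening in mm; "gripper_force": force on a finger pad.
Only numpy, scipy, OpenCV 4.12 (cv2) and the standard library are available. Lean on these libraries where they do the work, as an engineer would, in place of code of your own. Each camera call takes 0.05 s, during which the arm holds its last target. There are 200 camera calls.

### The job

The biggest horn antenna is already back at its end of the wooden storage board. Line up the other four on the board's four cork pads in falling order of size, the next biggest on the pad beside it and the smallest on the pad farthest from it, each standing upright on its mouth, centred on its pad and squared up with it (its long side along the row). Set each one down gently without dropping or toppling any, and leave the biggest one where it stands.

Things in the scene. Friction and masses are not known exactly. Their poses are not given: they have to be found in the camera images.
- horn_a_mid (a point): Loose horn antenna, largest of four, upright on the bench: grey horn, mouth down (96 mm along y, 72 along x), 132 mm tall. On top an aluminium feed block, the last 38 mm, 34 mm wide along y, 17 along x: pinch it across y. Below it, top 94 mm above the foot, a 44 mm flange, to be kept clear of fingertips. Socket sticks out 12 mm at -x. Point: centre, 66 mm above the foot. Up to 0.5 kg.
- horn_b_mid (a point): Loose horn antenna, second of four, upright on the bench: grey horn, mouth down (80 mm along y, 60 along x), 114 mm tall. On top an aluminium feed block, the last 38 mm, 28 mm wide along y, 14 along x: pinch it across y. Below it, top 76 mm above the foot, a 38 mm flange, to be kept clear of fingertips. Socket sticks out 12 mm at -x. Point: centre, 57 mm above the foot. Up to 0.5 kg.
- horn_c_mid (a point): Loose horn antenna, third of four, upright on the bench: grey horn, mouth down (64 mm along y, 48 along x), 98 mm tall. On top an aluminium feed block, the last 38 mm, 22 mm wide along y, 12 along x: pinch it across y. Below it, top 60 mm above the foot, a 32 mm flange, to be kept clear of fingertips. Socket sticks out 12 mm at -x. Point: centre, 49 mm above the foot. Up to 0.5 kg.
- horn_d_mid (a point): Loose horn antenna, smallest of four, upright on the bench: grey horn, mouth down (48 mm along y, 36 along x), 84 mm tall. On top an aluminium feed block, the last 38 mm, 17 mm wide along y, 10 along x: pinch it across y. Below it, top 46 mm above the foot, a 27 mm flange, to be kept clear of fingertips. Socket sticks out 12 mm at -x. Point: centre, 42 mm above the foot. Up to 0.5 kg.
- horn_ref_mid (a point): The biggest horn antenna, same make (mouth 116 mm along y, 88 along x, 152 mm tall), already standing on bare wood at one end of the storage board, left or right: it shows the big end of the row. Loose; leave it standing. Point: its centre, half-way up, 76 mm above its foot.
- pad_1: Cork pad, an end pad of a row of four alike, 110 mm apart, on a fixed wooden board (742 x 132 mm, low lip round it 32 mm above the bench). 102 mm along y, 78 along x, 3 mm thick, top 25 mm above the bench. Origin: centre of its underside; y runs along the row. The biggest horn stands 130 mm beyond pad_1 or pad_4, a 34 mm high case beyond the other.
- pad_2: Cork pad, next to pad_1 of a row of four alike, 110 mm apart, on a fixed wooden board (742 x 132 mm, low lip round it 32 mm above the bench). 102 mm along y, 78 along x, 3 mm thick, top 25 mm above the bench. Origin: centre of its underside; y runs along the row. The biggest horn stands 130 mm beyond pad_1 or pad_4, a 34 mm high case beyond the other.
- pad_3: Cork pad, next to pad_4 of a row of four alike, 110 mm apart, on a fixed wooden board (742 x 132 mm, low lip round it 32 mm above the bench). 102 mm along y, 78 along x, 3 mm thick, top 25 mm above the bench. Origin: centre of its underside; y runs along the row. The biggest horn stands 130 mm beyond pad_1 or pad_4, a 34 mm high case beyond the other.
- pad_4: Cork pad, the other end pad of a row of four alike, 110 mm apart, on a fixed wooden board (742 x 132 mm, low lip round it 32 mm above the bench). 102 mm along y, 78 along x, 3 mm thick, top 25 mm above the bench. Origin: centre of its underside; y runs along the row. The biggest horn stands 130 mm beyond pad_1 or pad_4, a 34 mm high case beyond the other.
Mind the look-alikes: they are no part of the job. Leave any pink look-alike of the part that bears horn_ref_mid alone.

How it is judged:
By the outcome, as a careful person would: the job done as asked, in the order asked, and still so for the second after the job is handed in, with the robot touching nothing.
It also fails if it takes over 107 s, if anything falls off the work surface, if the arm or the gripper's body presses on something with over 40 N, if the wrist force passes 120 N, or if a joint passes its speed limit or range.

## Working session

There is one attempt and no reset: what is moved stays moved. The work goes in short steps, Python scripts to look and compute and a shell command to move; the robot and the scene stay as the last step left them, time stands still between calls to the robot, and variables do not carry over. Pictures are saved under pics/ and viewed, at most 14 in all, crops included, and the job is handed in when it is done.

```bash
ls; mkdir -p pics
python3 - <<'E'
from bench import *
import cv2,numpy as np
s=observe();print(s['clock'],s['ee_pos'],s['ee_rot'],s['grip_width'],grasp_offset if not callable(grasp_offset) else grasp_offset())
for n in('scene','side'):
    c=read_camera(n);cv2.imwrite(f'pics/{n}0.png',c['color']);np.savez(f'pics/{n}0.npz',**c)
    print(n,np.round(c['T'],3).tolist(),c['mtx'].tolist())
E
```

```text
pics
0.0 [ 214.40817941 -559.75870827  230.44633815] [-8.37566351e-04  9.83319763e-01  1.81883258e-01 -1.52014473e-04] 85.28233228001294 18.700000000000003
scene [[-0.426, 0.697, -0.577, 1478.39], [0.905, 0.327, -0.273, 359.382], [-0.002, -0.638, -0.77, 1320.594], [0.0, 0.0, 0.0, 1.0]] [[495.3960961171157, 0.0, 326.3468319784055], [0.0, 495.3960961171157, 197.16447417213465], [0.0, 0.0, 1.0]]
side [[-0.917, -0.249, 0.312, 186.936], [-0.399, 0.595, -0.698, 798.734], [-0.012, -0.764, -0.645, 875.212], [0.0, 0.0, 0.0, 1.0]] [[417.61885264563375, 0.0, 318.1613622475089], [0.0, 417.61885264563375, 188.85382451533593], [0.0, 0.0, 1.0]]
```

View pics/scene0.png

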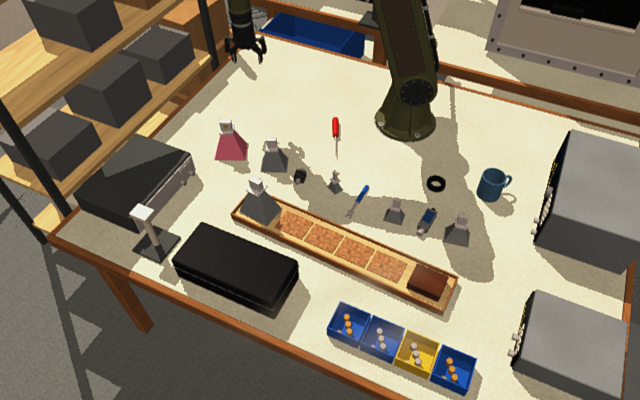

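View pics/side0.png

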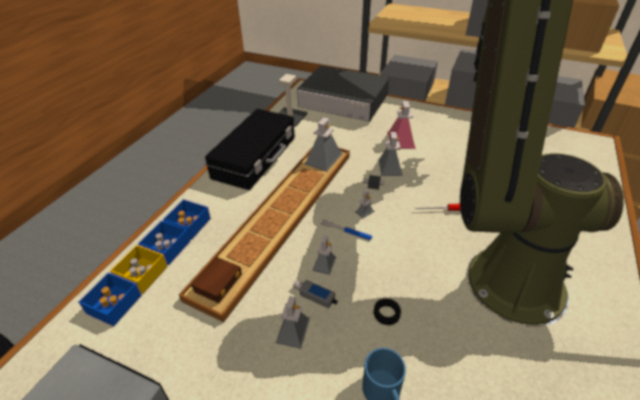

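The scene view shows the reference horn at the -y end of the board (260,205). The loose horns are at (274,155), (335,182), (395,210) and (460,230). The pink decoy is at (230,140) and the cork pads run from (296,222) to (385,265). Next I'll measure the positions.

```bash
cat > h.py <<'E'
import numpy as np,cv2
def cloud(c,T):
    z=c['z_map'].astype(float);v,u=np.mgrid[:400,:640];K=c['mtx']
    P=np.stack([(u-K[0,2])/K[0,0]*z,(v-K[1,2])/K[1,1]*z,z,np.ones_like(z)],-1)
    return (P@T.T)[...,:3],z>0
E
python3 - <<'E'
from h import *
Ps=[]
for n in('scene','side'):
    c=np.load(f'pics/{n}0.npz');P,ok=cloud(c,c['T']);col=c['color'];hsv=cv2.cvtColor(col,cv2.COLOR_BGR2HSV)
    # cork
    if n=='scene': pix=[(296,222),(325,236),(355,250),(385,265)];hp=[(274,155),(335,182),(395,210),(460,230),(260,203)]
    else: pix=[(296,185),(279,207),(265,226),(248,248)];hp=[(390,158),(366,205),(325,255),(293,325),(323,148)]
    for u,v in pix: print(n,'pad',np.round(P[v,u]),col[v,u],hsv[v,u])
    for u,v in hp:
        w=P[max(v-35,0):v+36,u-35:u+36].reshape(-1,3);h=w-[*P[v,u,:2],0]
        m=(np.hypot(h[:,0],h[:,1])<60)&(w[:,2]>32);q=w[m]
        if len(q)<5: print('none',P[v,u]);continue
        zt=np.percentile(q[:,2],99);t=q[q[:,2]>zt-8]
        print(n,'horn',np.round(P[v,u]),'top',round(zt,1),np.round(t.mean(0)),len(t))
E
```

```text
scene pad [ 645. -145.   25.] [ 75 132 205] [ 13 162 205]
scene pad [655. -36.  24.] [ 69 124 192] [ 13 163 192]
scene pad [665.  72.  28.] [ 68 119 186] [ 13 162 186]
scene pad [672. 175.  20.] [ 88 142 207] [ 14 147 207]
scene horn [ 441. -337.   65.] top 134.3 [ 434. -347.  131.] 40
scene horn [449. -96.  44.] top 89.0 [442. -99.  85.] 12
scene horn [487. 136.  59.] top 101.3 [476. 134.  98.] 26
scene horn [477. 348.  60.] top 116.9 [465. 343. 113.] 39
scene horn [ 670. -258.   92.] top 176.2 [ 652. -276.  173.] 71
side pad [ 672. -112.   24.] [ 59 110 170] [ 14 167 170]
side pad [672.   4.  27.] [ 60 111 172] [ 14 166 172]
side pad [673.  89.  26.] [ 59 111 172] [ 14 168 172]
side pad [674. 182.  27.] [ 59 113 174] [ 14 169 174]
side horn [ 427. -325.   56.] top 133.9 [ 429. -348.  132.] 40
side horn [431. -90.  41.] top 86.0 [ 437. -102.   83.] 22
side horn [465. 141.  49.] top 99.9 [471. 131.  98.] 40
side horn [449. 359.  57.] top 116.6 [460. 342. 115.] 87
side horn [ 635. -246.   92.] top 175.5 [ 647. -277.  173.] 58
```

Run:
```python
from h import *
from bench import *
for n in('scene','side'):
    c=np.load(f'pics/{n}0.npz');P,ok=cloud(c,c['T']);hsv=cv2.cvtColor(c['color'],cv2.COLOR_BGR2HSV)
    m=ok&(hsv[...,0]>=10)&(hsv[...,0]<=17)&(hsv[...,1]>135)&(P[...,2]>12)&(P[...,2]<36)&(P[...,1]>-230)&(P[...,1]<260)&(abs(P[...,0]-660)<60)
    m=cv2.erode(m.astype(np.uint8),np.ones((2,2)))
    k,l,st,ce=cv2.connectedComponentsWithStats(m,connectivity=4)
    for i in range(1,k):
        if st[i,4]<100: continue
        q=P[l==i][:,:2].astype(np.float32);print(n,st[i,4],np.round(q.mean(0),1),P[l==i][:,2].mean().round(1),[np.round(x,1) for x in cv2.minAreaRect(q)])
s=observe();c=read_camera('wrist');print(c['tool_from_camera'].round(3).tolist(),c['mtx'].tolist())
```

```text
scene 598 [ 657.8 -149.7] 24.2 [array([ 658.6, -153.9]), array([115.9,  83.2]), np.float64(87.2)]
scene 590 [664.9 -35.4] 24.4 [array([664.1, -36.4]), array([99.6, 78.2]), np.float64(87.4)]
scene 610 [671.1  73.6] 24.5 [array([671. ,  74.1]), array([99.5, 80.3]), np.float64(87.7)]
scene 652 [676.9 183.4] 24.8 [array([675.6, 182.7]), array([99.6, 75.4]), np.float64(86.1)]
side 2584 [662.7  38.5] 25.8 [array([662.5,  12. ]), array([440.9,  81.1]), np.float64(86.4)]
side 296 [607.6 164.1] 25.1 [array([607.8, 153.3]), array([209.5,   7.2]), np.float64(86.5)]
[[0.001, -0.952, -0.306, 77.831], [1.0, 0.001, 0.0, -0.183], [-0.0, -0.306, 0.952, -142.633], [0.0, 0.0, 0.0, 1.0]] [[335.10089179669893, 0.0, 320.0270897497591], [0.0, 335.10089179669893, 199.077637614259], [0.0, 0.0, 1.0]]
```

```bash
python3 -m inch '[[-1,5,0,0,0],[-1,5,0,0,0]]'; python3 -c "
from bench import *
s=observe();print(s['clock'],s['ee_pos'],s['ee_rot'],s['joint_pos'])"
```

```text
clock: 0.35
ee_pos: [307.8, -524.6, 231.0]
ee_rot: [-0.0, 0.984, 0.18, -0.0]
contact_force: [1.0, -0.5, -0.0]
grip_width: 85.4
gripper_force: 0.0
0.35 [ 307.79568146 -524.57194889  230.99747794] [-1.88147035e-04  9.83653763e-01  1.80070086e-01 -6.00870125e-05] [-1.04018075e+00  3.29562204e-01 -2.57008258e-02  1.21592799e+00
  1.59677070e-05  1.73929649e+00]
```

```bash
cat >> h.py <<'E'
def pose(s):
    from scipy.spatial.transform import Rotation as R
    w,x,y,z=s['ee_rot'];T=np.eye(4);T[:3,:3]=R.from_quat([x,y,z,w]).as_matrix();T[:3,3]=s['ee_pos'];return T
def yaw(T): return np.arctan2(T[1,0],T[0,0])
def wrist(name):
    from bench import observe,read_camera
    s=observe();T=pose(s);c=read_camera('wrist');cv2.imwrite(f'pics/{name}.png',c['color'])
    M=T@c['tool_from_camera'];P,ok=cloud(c,M);np.savez(f'pics/{name}.npz',P=P,ok=ok,color=c['color'],M=M,mtx=c['mtx']);return c,P,ok
def go(x=None,y=None,z=None,yw=None):
    from bench import observe
    s=observe();T=pose(s);p=T[:3,3];t=np.array([p[0] if x is None else x,p[1] if y is None else y,p[2] if z is None else z])
    print('clock',s['clock'],'shift cm',np.round(T[:3,:3].T@(t-p)/10,2),'yaw',round(yaw(T),4),'turn',None if yw is None else round(yaw(T)-yw,3),'tilt',T[:3,2].round(4),'F',np.round(s['contact_force'],1))
def horn(P,ok,x0,y0,H,z0=0,flange=38):
    """centre/yaw of feed block top and of mouth outline near x0,y0"""
    r=np.hypot(P[...,0]-x0,P[...,1]-y0)
    for lab,m in(('block top',ok&(r<45)&(abs(P[...,2]-z0-H)<6)),('block',ok&(r<45)&(P[...,2]-z0>H-flange+5)&(P[...,2]-z0<H+6)),('body',ok&(r<75)&(P[...,2]-z0>5)&(P[...,2]-z0<H+6))):
        q=P[m][:,:2].astype(np.float32)
        if len(q)<5: print(lab,len(q));continue
        (c,wh,a)=cv2.minAreaRect(q);print(lab,len(q),'c',np.round(c,1),'mean',q.mean(0).round(1),'size',np.round(wh,1),'ang',round(a,1),'z',P[m][:,2].max().round(1))
E
python3 -m inch '[[-1,3.6,-2.45,0,0],[-1,3.6,-2.45,0,0],[-1,3.6,-2.45,0,0],[-1,3.6,-2.45,0,0],[-1,3.6,-2.45,0,0],[-1,0,0,0,0.14],[-1,0,0,0,0.14],[-1,0,0,0,0.08]]'
python3 - <<'E'
from h import *
c,P,ok=wrist('w1');go(432,-347,yw=0);horn(P,ok,432,-347,132)
E
```

```text
clock: 1.15
ee_pos: [432.5, -345.0, 231.1]
ee_rot: [-0.0, 1.0, 0.001, -0.0]
contact_force: [-1.6, -0.8, 0.1]
grip_width: 85.7
gripper_force: 0.0
clock 1.2 shift cm [-0.03  0.18 -0.  ] yaw 0.0002 turn 0.0 tilt [-5.e-04  3.e-04 -1.e+00] F [-0.2  0.2  0.4]
block top 1019 c [ 430.4 -351.9] mean [ 431.1 -351.8] size [17.4 34. ] ang 23.3 z 134.1
block 1463 c [ 424.6 -354.4] mean [ 432.  -351.7] size [29.9 34. ] ang 23.7 z 134.1
body 5956 c [ 430.1 -352.1] mean [ 441.5 -352.1] size [72. 96.] ang 23.4 z 134.1
```

View pics/w1.png

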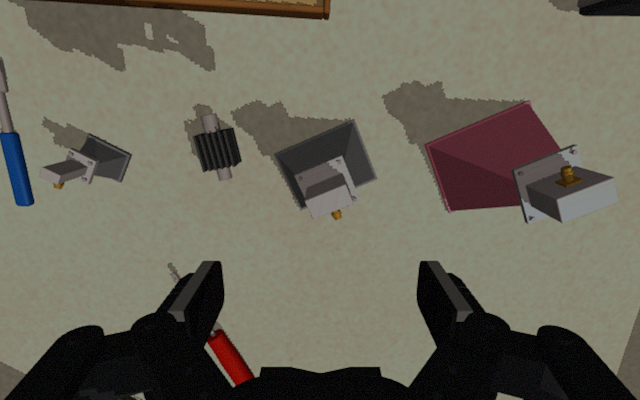

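The wrist view shows horn a upright at about (325,180). The socket at (337,215) gives its -x side, so the yaw is about +0.41. The pink horn is to the right at (500,160). Grasp a.

```bash
python3 -m inch '[[-1,0,0,0,-0.136],[-1,0,0,0,-0.136],[-1,0,0,0,-0.136],[-1,-0.45,0.54,0,0],[-1,0,0,3,0],[-1,0,0,2,0],[-1,0,0,0,0]]'
python3 - <<'E'
from h import *
c,P,ok=wrist('w2');go(430.3,-352,102,yw=.408);horn(P,ok,430.3,-352,132)
E
```

```text
clock: 1.9
ee_pos: [428.4, -351.6, 178.4]
ee_rot: [-0.002, 0.979, 0.204, -0.002]
contact_force: [-0.9, 0.9, 0.4]
grip_width: 85.3
gripper_force: 0.0
clock 1.95 shift cm [0.12 0.05 7.81] yaw 0.4117 turn 0.004 tilt [-0.0025  0.0018 -1.    ] F [0.3 0.4 0. ]
block top 1587 c [ 430.7 -351.9] mean [ 431.4 -351.4] size [17.3 33.8] ang 23.7 z 134.2
block 2342 c [ 425.  -354.2] mean [ 432.6 -350.9] size [29.6 33.9] ang 23.0 z 134.2
body 8540 c [ 430.1 -352.2] mean [ 440.7 -347.5] size [71.5 95.9] ang 23.6 z 134.2
```

```bash
python3 -m inch '[[-1,0.12,0.05,2.5,0],[-1,0,0,2.5,0],[-1,0,0,1.5,0],[-1,0,0,1.0,0],[-1,0,0,0,0]]' | tail -5; python3 -m inch '[[1,0,0,0,0],[1,0,0,0,0],[1,0,0,0,0],[1,0,0,0,0],[1,0,0,0,0],[1,0,0,0,0],[1,0,0,0,0],[1,0,0,0,0]]'
```

```text
ee_pos: [431.4, -352.5, 106.0]
ee_rot: [-0.0, 0.979, 0.205, -0.0]
contact_force: [-0.3, 0.4, 0.4]
grip_width: 85.3
gripper_force: 0.0
clock: 3.25
ee_pos: [431.9, -352.4, 107.2]
ee_rot: [0.0, 0.979, 0.205, 0.0]
contact_force: [-1.7, 2.6, 5.2]
grip_width: 32.8
gripper_force: 59.6
```

```bash
python3 -m inch '[[1,0,0,-0.5,0],[1,0,0,-1,0],[1,0,0,-2,0],[1,0,0,-3,0],[1,0,0,-3,0],[1,0,0,-1.5,0],[1,0,0,0,0]]'
python3 - <<'E'
from h import *
c,P,ok=wrist('w3');go(430,-149,yw=-.06);horn(P,ok,431,-352,132,105)
E
```

```text
clock: 3.95
ee_pos: [432.9, -353.6, 219.3]
ee_rot: [0.002, 0.979, 0.205, 0.001]
contact_force: [0.8, -0.1, -4.1]
grip_width: 32.9
gripper_force: 60.3
clock 4.0 shift cm [  8.   -18.77  -0.03] yaw 0.4138 turn 0.474 tilt [ 0.0017 -0.0016 -1.    ] F [ 0.2 -0.2 -4.5]
block top 2045 c [ 438.6 -351.4] mean [ 439.4 -350.7] size [43.6 42.3] ang 69.6 z 243.0
block 6601 c [ 441.3 -350. ] mean [ 441.8 -349.7] size [47.5 47.5] ang 68.0 z 243.0
body 15208 c [ 431.8 -353.6] mean [ 445.3 -347.5] size [72.5 96.3] ang 23.8 z 243.0
```

View pics/w3.png

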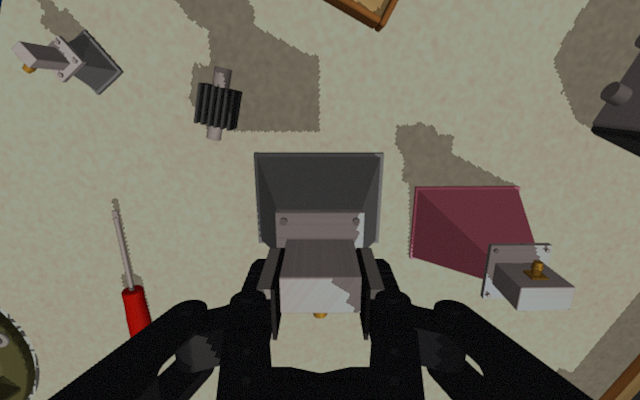

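The wrist view shows horn a hanging straight in the fingers, centred at (318,255). It lifted cleanly. Carry it.

```bash
python3 -m inch '[[1,1,-2.4,0,0],[1,1.6,-3.7,0,0],[1,1.8,-4.2,0,0],[1,1.8,-4.2,0,0],[1,1.8,-4.27,0,0],[1,0,0,0,0.14],[1,0,0,0,0.14],[1,0,0,0,0.14]]'|head -3;python3 -m inch '[[1,0,0,0,0.054],[1,2,0,0,0],[1,3,0,0,0],[1,4,0,0,0],[1,3,0,0,0],[1,2,0,0,0],[1,0,0,0,0]]'|head -3
python3 - <<'E'
from h import *
c,P,ok=wrist('w4');go(657,-149,yw=-.06)
hsv=cv2.cvtColor(c['color'],cv2.COLOR_BGR2HSV)
m=ok&(hsv[...,0]>=8)&(hsv[...,0]<=20)&(P[...,2]>10)&(P[...,2]<45)
vis=c['color'].copy();vis[m]=vis[m]//2+[0,127,0];cv2.imwrite('pics/w4m.png',np.hstack([cv2.resize(c['color'],(400,250)),cv2.resize(vis.astype(np.uint8),(400,250))]))
E
```

```text
clock: 4.8
ee_pos: [428.4, -147.5, 214.9]
ee_rot: [-0.0, 1.0, -0.005, -0.001]
clock: 5.5
ee_pos: [570.7, -156.7, 214.0]
ee_rot: [-0.0, 1.0, -0.03, -0.001]
clock 5.55 shift cm [ 8.74 -1.28 -0.03] yaw -0.0597 turn 0.0 tilt [-3.2e-03  8.0e-04 -1.0e+00] F [ 0.3  0.2 -3.3]
```

View pics/w4m.png

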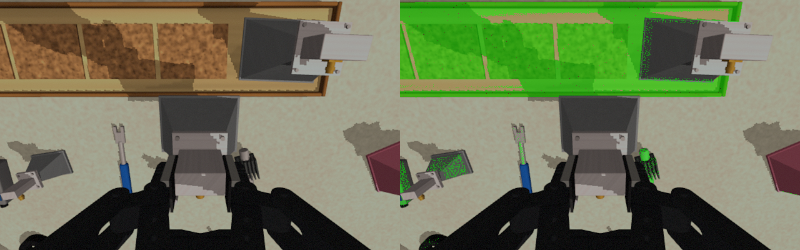

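The view shows the held horn a in front of the board, the ref horn at right and the cork pads at full-res (312,80), (192,80) and (60,80). Fit the pad outlines.

```bash
cat >> h.py <<'E'
def pads(name,th=150):
    d=np.load(f'pics/{name}.npz');P,ok,col=d['P'],d['ok'],d['color'];hsv=cv2.cvtColor(col,cv2.COLOR_BGR2HSV)
    z=P[...,2];m=ok&(hsv[...,0]>=8)&(hsv[...,0]<=18)&(hsv[...,1]>th)&(z>18)&(z<30)&(P[...,0]>600)&(P[...,0]<740)
    m=cv2.morphologyEx(cv2.medianBlur(m.astype(np.uint8),5),cv2.MORPH_OPEN,np.ones((5,5)))
    k,l,st,ce=cv2.connectedComponentsWithStats(m,connectivity=4)
    for i in range(1,k):
        if st[i,4]>800:
            q=P[l==i][:,:2].astype(np.float32);print('pad',st[i],[np.round(x,1) for x in cv2.minAreaRect(q)],P[l==i][:,2].mean().round(1))
E
python3 - <<'E'
from h import *
d=np.load('pics/w4.npz');hsv=cv2.cvtColor(d['color'],cv2.COLOR_BGR2HSV)
for u,v in((312,60),(312,105),(192,70),(137,80),(258,80),(255,110),(320,28),(320,138),(120,140)):print((u,v),hsv[v-2:v+3,u-2:u+3].mean((0,1)).round(),d['P'][v,u].round(1))
for t in(140,155,165):print(t);pads('w4',t)
E
```

```text
(312, 60) [ 14. 153. 129.] [ 675.9 -155.5   25.4]
(312, 105) [ 14. 153. 122.] [ 636.3 -152.9   25.6]
(192, 70) [ 14. 155. 102.] [673.8 -44.5  26. ]
(137, 80) [ 15. 146. 108.] [668.2   8.5  25.2]
(258, 80) [ 15. 147. 157.] [ 661.5 -104.4   26.8]
(255, 110) [ 17. 135. 116.] [634.7 -97.6  22.3]
(320, 28) [ 22. 106. 163.] [ 702.2 -164.4   23.2]
(320, 138) [ 18. 122. 154.] [ 604.4 -158.7   22.7]
(120, 140) [ 21. 110. 163.] [613.8  39.7  21.9]
140
pad [  10   38  126   88 9563] [array([664., -21.]), array([282.3,  77.6]), np.float64(86.7)] 26.6
pad [ 131   38  118   89 9563] [array([660.4, -75.2]), array([173.6,  78.3]), np.float64(86.8)] 26.3
pad [ 253   38  112   88 9521] [array([ 656.3, -150.8]), array([102.6,  77.5]), np.float64(86.6)] 26.3
pad [   0   43   23   83 1113] [array([677. ,  -3.6]), array([ 72.5, 312.6]), np.float64(2.9)] 25.6
155
pad [  32   40   95   44 2334] [array([679.3, -32. ]), array([263.5,  37.5]), np.float64(84.8)] 26.3
pad [ 133   40  114   86 4195] [array([649.7, -68. ]), array([173.6,  69.3]), np.float64(67.6)] 26.5
165
```

```bash
cat >> h.py <<'E'
def padfit(name,x0,y0,yw=-.0593,th=140):
    d=np.load(f'pics/{name}.npz');P,ok,col=d['P'],d['ok'],d['color'];hsv=cv2.cvtColor(col,cv2.COLOR_BGR2HSV)
    c,s=np.cos(yw),np.sin(yw);a=(P[...,0]-x0)*c+(P[...,1]-y0)*s;b=-(P[...,0]-x0)*s+(P[...,1]-y0)*c
    m=ok&(hsv[...,0]>=8)&(hsv[...,0]<=18)&(hsv[...,1]>th)&(abs(P[...,2]-25.5)<4)&(abs(a)<46)&(abs(b)<57)
    m=cv2.medianBlur(m.astype(np.uint8),7)>0
    A=np.percentile(a[m],[1,99]);B=np.percentile(b[m],[1,99]);am,bm=A.mean(),B.mean()
    print(name,'pad',m.sum(),'spans',A.round(1),B.round(1),'centre',round(x0+am*c-bm*s,1),round(y0+am*s+bm*c,1))
E
python3 - <<'E'
from h import *
padfit('w4',656.3,-150.8);padfit('w4',662.8,-41)
d=np.load('pics/w4.npz');horn(d['P'],d['ok'],649,-279,152,22)
E
```

```text
w4 pad 9518 spans [-38.4  37.6] [-50.   49.1] centre 655.9 -151.2
w4 pad 9549 spans [-38.6  37.3] [-51.   49.2] centre 662.1 -41.9
block top 3447 c [ 649.1 -280.9] mean [ 649.3 -279.7] size [41.8 20.1] ang 84.6 z 176.3
block 4720 c [ 643.1 -280.4] mean [ 648.4 -276.2] size [41.8 32.1] ang 84.6 z 176.3
body 18641 c [ 648.3 -280.4] mean [ 650.6 -265.2] size [116.  131.6] ang 85.9 z 176.3
```

```bash
python3 -m inch '[[1,2.5,-0.3,0,0],[1,3,-0.3,0,0],[1,2.5,-0.3,0,0],[1,0.9,-0.2,2,0],[1,0,0,3,0],[1,0,0,1,0],[1,0,0,0,0]]'|head -3;python3 -c "
from h import *
c,P,ok=wrist('w5');go(657,-151,133,yw=-.0593);horn(P,ok,657,-151,132,45);padfit('w5',656.2,-151)"
```

```text
clock: 6.25
ee_pos: [655.7, -150.8, 153.6]
ee_rot: [-0.001, 1.0, -0.03, -0.003]
clock 6.3 shift cm [-0.   -0.01  2.26] yaw -0.0605 turn -0.001 tilt [-2.7e-03  6.0e-04 -1.0e+00] F [ 0.  -0.2 -2.8]
block top 4699 c [ 655.4 -151.2] mean [ 658.2 -151.3] size [60.2 23.5] ang 86.9 z 183.0
block 7501 c [ 659.7 -149.8] mean [ 659.8 -151.4] size [48.3 42.5] ang 49.2 z 183.0
body 18700 c [ 653.7 -149.8] mean [ 666.6 -151.1] size [96.3 72.4] ang 86.7 z 183.0
w5 pad 1357 spans [30.3 38.5] [-49.4  48.8] centre 690.6 -153.3
```

```bash
python3 -m inch '[[1,0,0,1,0],[1,0,0,0,0],[1,0,0,0,0]]'|head -3;python3 -c "
from h import *
c,P,ok=wrist('w6');go(657,-151,133,yw=-.0593);horn(P,ok,657,-151,132,36);padfit('w6',656.2,-151)"
```

```text
clock: 6.6
ee_pos: [658.7, -151.4, 146.9]
ee_rot: [0.0, 1.0, -0.03, 0.0]
clock 6.65 shift cm [-0.19 -0.03  1.41] yaw -0.0603 turn -0.001 tilt [ 1.e-03 -2.e-04 -1.e+00] F [-0.  -0.7 -2.7]
block top 4802 c [ 658.1 -151.7] mean [ 661.2 -151.8] size [60.1 23.5] ang 86.5 z 174.0
block 7587 c [ 664.6 -151.6] mean [ 663.1 -151.7] size [48.4 47.9] ang 36.0 z 174.0
body 18526 c [ 657.2 -150.5] mean [ 670.  -151.7] size [96.4 72.9] ang 86.6 z 174.0
w6 pad 605 spans [35.3 38.5] [-48.1  47.9] centre 693.1 -153.3
```

```bash
python3 -m inch '[[1,-0.07,0.07,0.6,0],[1,0,0,0.3,0],[1,0,0,0.2,0],[1,0,0,0.1,0],[1,0,0,0,0]]'|head -4;python3 -m inch '[[1,0,0,0.1,0],[1,0,0,0.1,0],[1,0,0,0.1,0]]'|head -4
```

```text
clock: 7.15
ee_pos: [657.8, -151.9, 134.0]
ee_rot: [-0.0, 1.0, -0.03, -0.0]
contact_force: [-0.8, -0.2, -3.7]
clock: 7.45
ee_pos: [658.3, -151.8, 132.2]
ee_rot: [-0.0, 1.0, -0.03, 0.001]
contact_force: [-2.5, 1.9, 7.1]
```

```bash
python3 -m inch '[[0.15,0,0,-0.05,0],[0.0,0,0,0,0],[-0.2,0,0,0,0],[-0.3,0,0,0,0],[-0.3,0,0,0,0],[-0.3,0,0,0,0]]';python3 -m inch '[[-0.3,0,0,-1,0],[-0.3,0,0,-2,0],[-0.3,0,0,-3,0],[-0.3,0,0,-4,0],[-0.5,0,0,-3,0],[-1,0,0,0,0]]'|head -3;python3 -c "
from h import *
c,P,ok=wrist('w7');go(462,343,235,yw=-.0);horn(P,ok,657,-151,132,25);padfit('w7',662.4,-41)"
```

```text
clock: 8.05
ee_pos: [657.9, -152.0, 131.8]
ee_rot: [0.0, 1.0, -0.03, -0.0]
contact_force: [-0.2, 0.8, -0.9]
grip_width: 55.6
gripper_force: 0.0
clock: 8.65
ee_pos: [660.4, -152.5, 268.4]
ee_rot: [0.001, 1.0, -0.03, 0.005]
clock 8.7 shift cm [-22.72 -48.26   2.88] yaw -0.0602 turn -0.06 tilt [ 0.0058 -0.0014 -1.    ] F [0.5 0.1 1.1]
block top 928 c [ 657.4 -151. ] mean [ 658.2 -150.9] size [33.7 16.8] ang 86.0 z 159.1
block 1318 c [ 651.2 -150.6] mean [ 659. -151.] size [33.7 29.5] ang 86.1 z 159.1
body 6261 c [ 655.9 -151. ] mean [ 667.8 -151.9] size [ 95.9 130.9] ang 86.3 z 159.1
w7 pad 5640 spans [-37.6  38.3] [-51.2  49. ] centre 662.7 -42.1
```

View pics/w7.png

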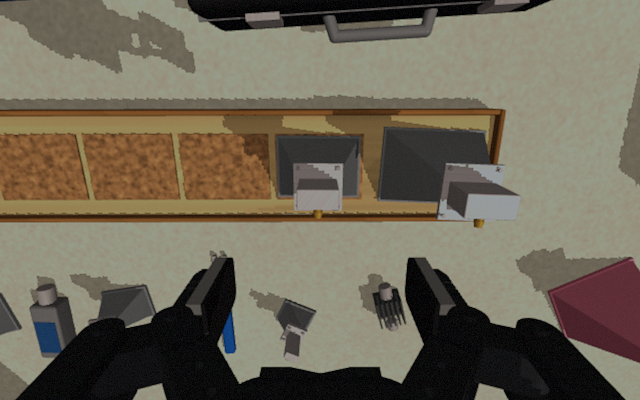

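The view shows horn a standing square on its pad at (318,170), beside the ref horn at (440,165). Next is b.

```bash
python3 -m inch '[[-1,-1.9,-4,0,0],[-1,-1.9,-4,0,0],[-1,-1.9,-4,0,0],[-1,-1.9,-4,0,0],[-1,-1.9,-4,0,0],[-1,-1.9,-4,0,0],[-1,-1.9,-4,0,0],[-1,-1.9,-4,0,0]]'|head -3;python3 -m inch '[[-1,-1.9,-4,0,0],[-1,-1.9,-4,1,0],[-1,-1.9,-4,1,0],[-1,-1.8,-4,1,0],[-1,0,0,0,0],[-1,0,0,0,0]]'|head -3;python3 -c "
from h import *
c,P,ok=wrist('w8');go(462,343,180,yw=-.0);horn(P,ok,462,343,114)"
```

```text
clock: 9.5
ee_pos: [513.6, 75.4, 268.0]
ee_rot: [-0.043, 0.998, 0.046, -0.003]
clock: 10.1
ee_pos: [432.2, 142.4, 256.8]
ee_rot: [-0.078, 0.992, 0.102, -0.009]
clock 10.15 shift cm [  6.94 -17.62  10.59] yaw 0.2041 turn 0.204 tilt [-0.0339  0.1536 -0.9875] F [1.5 1.1 0.8]
block top 517 c [461.9 338.8] mean [462.4 337.5] size [13.9 29.3] ang 11.2 z 115.7
block 896 c [456.1 337.5] mean [461.5 333.9] size [25.7 29.3] ang 11.9 z 115.7
body 4313 c [461.9 339. ] mean [465.6 326.6] size [59.9 80.6] ang 10.0 z 115.7
```

View pics/w8.png

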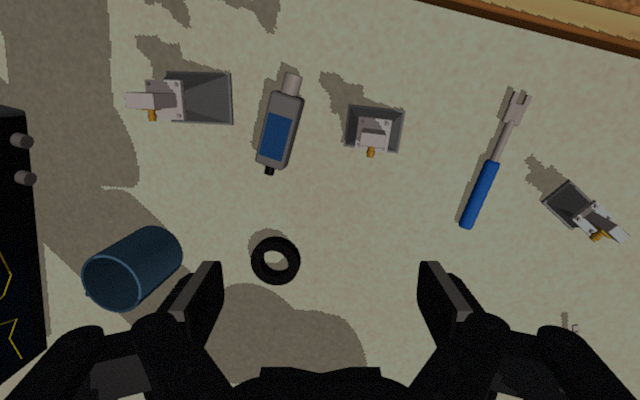

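The view shows c at (375,128), b at (195,97) and d at (590,205). The tool has tilted, so check the joints before going on.

```bash
python3 -c "
from bench import *
s=observe();print(s['joint_pos'].round(3),s['dq'].round(3))"; python3 -m inch '[[-1,0,0,0,0],[-1,0,0,0,0],[-1,0,0,0,0]]'; python3 -c "
from h import *
from bench import *
s=observe();print(s['joint_pos'].round(3));go(462,340,180,yw=.19)"
```

```text
[ 0.203  0.029 -0.34   1.204  0.158  3.141] [-0.008  0.009  0.015 -0.     0.004 -0.001]
clock: 10.45
ee_pos: [433.1, 142.2, 257.2]
ee_rot: [-0.079, 0.992, 0.101, -0.009]
contact_force: [-0.1, 0.2, 1.0]
grip_width: 84.9
gripper_force: 0.0
[ 0.203  0.03  -0.339  1.205  0.158  3.141]
clock 10.45 shift cm [  6.85 -17.33  10.57] yaw 0.2036 turn 0.014 tilt [-0.0339  0.154  -0.9875] F [-0.1  0.2  1. ]
```

```bash
python3 -m inch '[[-1,0,0,0,-0.15],[-1,0,0,0,-0.15],[-1,0,0,0,-0.15],[-1,0,0,0,-0.15],[-1,0,0,0,-0.15],[-1,0,0,0,-0.15],[-1,0,0,0,-0.15],[-1,0,0,0,-0.15]]'|head -3; python3 -c "
from h import *
from bench import *
s=observe();print(s['joint_pos'].round(3));go(462,340,230,yw=.19)"
```

```text
clock: 11.25
ee_pos: [432.9, 142.3, 257.2]
ee_rot: [-0.07, 0.759, 0.646, 0.037]
[ 0.203  0.029 -0.339  1.205  0.158  1.934]
clock 11.25 shift cm [19.36 -0.04  5.63] yaw 1.4056 turn 1.216 tilt [-0.034   0.154  -0.9875] F [-0.4  0.5 -0.5]
```

Joint 6 reached its limit and the tilt (q5 = 0.158) leaked into the commanded pose. The opposite limit of joint 6 should push q5 the other way, so I'll turn there and take the tilt out.

```bash
for i in 1 2 3 4; do python3 -m inch '[[-1,0,0,0,-0.15],[-1,0,0,0,-0.15],[-1,0,0,0,-0.15],[-1,0,0,0,-0.15],[-1,0,0,0,-0.15],[-1,0,0,0,-0.15],[-1,0,0,0,-0.15],[-1,0,0,0,-0.15]]'|head -1;done; python3 -m inch '[[-1,0,0,0,-0.15],[-1,0,0,0,-0.15],[-1,0,0,0,-0.1]]'; python3 -c "
from h import *
from bench import *
s=observe();print(s['joint_pos'].round(3));go()"
```

```text
clock: 12.05
clock: 12.85
clock: 13.65
clock: 14.45
clock: 14.75
ee_pos: [425.9, 168.7, 257.0]
ee_rot: [-0.066, 0.988, 0.139, -0.002]
contact_force: [0.5, -0.2, 0.6]
grip_width: 85.4
gripper_force: 0.0
[ 0.282  0.019 -0.347  1.188  0.132 -3.139]
clock 14.75 shift cm [0. 0. 0.] yaw 0.2793 turn None tilt [-0.0215  0.1306 -0.9912] F [ 0.5 -0.2  0.6]
```

```bash
python3 -m inch '[[-1,0,0,0,-0.15],[-1,0,0,0,-0.15],[-1,0,0,0,-0.15],[-1,0,0,0,0]]'|head -3; python3 -c "
from h import *
from bench import *
s=observe();print(s['joint_pos'].round(4));go()"
```

```text
clock: 15.15
ee_pos: [371.9, 268.5, 257.2]
ee_rot: [-0.022, 0.954, 0.298, 0.023]
[ 0.6055 -0.0135 -0.3749  1.152   0.0274 -3.1406]
clock 15.15 shift cm [0. 0. 0.] yaw 0.6045 turn None tilt [ 0.0315  0.0552 -0.998 ] F [-0.1 -0.5  1.2]
```

```bash
python3 -m inch '[[-1,0,0,0,0.15],[-1,0,0,0,0.15],[-1,0,0,0,0.15],[-1,0,0,0,0.15],[-1,0,0,0,0.15],[-1,0,0,0,0.15],[-1,0,0,0,0.15],[-1,0,0,0,0.15]]'|head -3; python3 -c "
from h import *
from bench import *
s=observe();print(s['joint_pos'].round(4));go(450,-240,257)"
```

```text
clock: 15.95
ee_pos: [374.9, 264.4, 257.0]
ee_rot: [-0.03, 0.953, -0.301, 0.007]
[ 0.5952 -0.0128 -0.3746  1.1523  0.0265 -1.9344]
clock 15.95 shift cm [35.09 36.92 -2.46] yaw -0.6111 turn None tilt [ 0.032   0.0536 -0.998 ] F [-0.3 -0.1 -0.1]
```

```bash
python3 -m inch '[[-1,3.2,3.36,-0.22,0],[-1,3.2,3.36,-0.22,0],[-1,3.2,3.36,-0.22,0],[-1,3.2,3.36,-0.22,0],[-1,3.2,3.36,-0.22,0],[-1,3.2,3.36,-0.22,0]]'|head -3;python3 -m inch '[[-1,3.2,3.36,-0.22,0],[-1,3.2,3.36,-0.22,0],[-1,3.2,3.36,-0.22,0],[-1,3.2,3.36,-0.22,0],[-1,3.2,3.36,-0.22,0],[-1,0,0,0,0],[-1,0,0,0,0]]'|head -3; python3 -c "
from h import *
from bench import *
s=observe();print(s['joint_pos'].round(4));go()"
```

```text
clock: 16.55
ee_pos: [417.9, -12.9, 257.1]
ee_rot: [-0.031, 0.954, -0.298, 0.008]
clock: 17.25
ee_pos: [453.6, -241.0, 256.1]
ee_rot: [-0.031, 0.954, -0.299, 0.007]
[-0.5291  0.1416 -0.2101  1.2197  0.0631 -3.0638]
clock 17.25 shift cm [0. 0. 0.] yaw -0.6067 turn None tilt [ 0.0313  0.0547 -0.998 ] F [ 0.2 -0.2 -0.2]
```

```bash
python3 -m inch '[[-1,0,0,0,-0.15],[-1,0,0,0,-0.15],[-1,0,0,0,0]]'|head -3; python3 -c "
from h import *
from bench import *
s=observe();print(s['joint_pos'].round(4));go()"
```

```text
clock: 17.55
ee_pos: [477.7, -183.5, 256.8]
ee_rot: [-0.006, 0.982, -0.187, 0.007]
[-0.3757  0.1282 -0.2227  1.2089  0.0139 -3.14  ]
clock 17.55 shift cm [0. 0. 0.] yaw -0.3772 turn None tilt [ 0.0153  0.0089 -0.9998] F [-0.8 -0.3 -0.4]
```

```bash
python3 -m inch '[[-1,0,0,0,-0.06],[-1,0,0,0,0]]'|head -3; python3 -c "
from h import *
from bench import *
s=observe();print(s['joint_pos'].round(4));go()"
```

```text
clock: 17.75
ee_pos: [482.0, -171.7, 256.8]
ee_rot: [0.001, 0.985, -0.171, 0.006]
[-3.4170e-01  1.2750e-01 -2.2340e-01  1.2084e+00 -8.0000e-04 -3.1402e+00]
clock 17.75 shift cm [0. 0. 0.] yaw -0.3431 turn None tilt [ 0.0106 -0.0047 -0.9999] F [-0.9  0.1  0.1]
```

Tilt is now about 0.7°. The arm is next to d, so I'll do d next, first turning so that joint 6 is near zero.

```bash
for i in 1 2; do python3 -m inch '[[-1,0,0,0,0.15],[-1,0,0,0,0.15],[-1,0,0,0,0.15],[-1,0,0,0,0.15],[-1,0,0,0,0.15],[-1,0,0,0,0.15],[-1,0,0,0,0.15],[-1,0,0,0,0.15]]'|head -1;done; python3 -m inch '[[-1,0,0,0,0.15],[-1,0,0,0,0.15],[-1,0,0,0,0.15],[-1,0,0,0,0.15],[-1,0,0,0,0]]'|head -3; python3 -c "
from h import *
c,P,ok=wrist('w9');go(440,-102,180);horn(P,ok,440,-102,84)"
```

```text
clock: 18.55
clock: 19.35
clock: 19.85
ee_pos: [481.4, -174.1, 256.7]
ee_rot: [0.005, 0.103, 0.995, -0.002]
clock 19.9 shift cm [5.6  6.25 7.59] yaw 2.9392 turn None tilt [ 0.0104 -0.0052 -0.9999] F [-0.2 -0.2 -0.6]
block top 216 c [ 438.8 -103.9] mean [ 438.6 -104.2] size [16.8  9.9] ang 61.8 z 86.2
block 377 c [ 433.5 -101.1] mean [ 435.4 -103.6] size [16.9 21.8] ang 61.8 z 86.2
body 1308 c [ 439.1 -103.7] mean [ 435.4 -108.7] size [47.9 35.9] ang 61.2 z 86.2
```

View pics/w9.png

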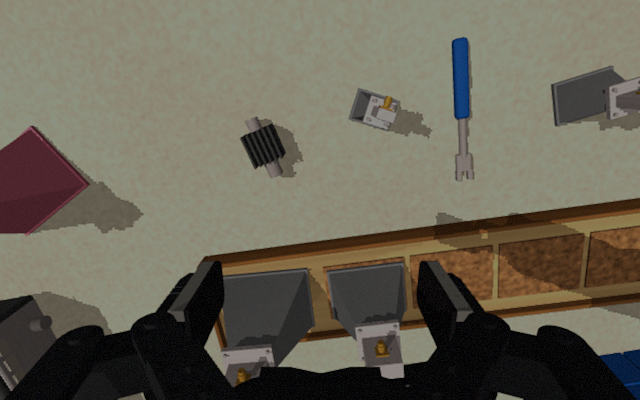

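The view shows d at (375,107), and a standing next to the ref at (365,300). Align with d.

```bash
python3 -m inch '[[-1,1.4,1.56,1.5,0],[-1,1.4,1.56,1.5,0],[-1,1.4,1.56,1.5,0],[-1,1.4,1.56,1.5,0],[-1,0,0,0,0.147],[-1,0,0,0,0.147],[-1,0,0,0,0]]'|head -3; python3 -c "
from h import *
c,P,ok=wrist('w10');go(439,-103.8,95,2.645);horn(P,ok,439,-103.8,84)"
```

```text
clock: 20.6
ee_pos: [440.2, -101.7, 195.8]
ee_rot: [0.006, 0.246, 0.969, -0.001]
clock 20.65 shift cm [ 0.14 -0.24 10.09] yaw 2.6481 turn 0.003 tilt [ 0.0106 -0.0054 -0.9999] F [0.2 0.1 0.3]
block top 287 c [ 438.6 -103.7] mean [ 438.1 -103.4] size [16.1 10. ] ang 62.1 z 85.9
block 540 c [ 433.4 -100.7] mean [ 434.9 -101.6] size [16.9 21.8] ang 60.8 z 85.9
body 1834 c [ 438.8 -103.6] mean [ 434.4 -101. ] size [47.7 35.9] ang 62.0 z 85.9
```

```bash
python3 -m inch '[[-0.3,0.16,-0.24,3,0],[-0.3,0,0,3.5,0],[-0.3,0,0,3.5,0],[-0.3,0,0,2,0],[-0.3,0,0,1,0],[-0.3,0,0,0.6,0],[-0.3,0,0,0.2,0],[-0.3,0,0,0,0]]'; python3 -c "
from h import *
c,P,ok=wrist('w11');go(438.8,-103.7,57,2.645);horn(P,ok,439,-103.8,84)"
```

```text
clock: 21.45
ee_pos: [440.1, -104.1, 58.4]
ee_rot: [0.006, 0.246, 0.969, -0.001]
contact_force: [0.2, 0.6, 0.4]
grip_width: 55.3
gripper_force: 0.0
clock 21.5 shift cm [ 0.15 -0.04  0.16] yaw 2.6434 turn -0.002 tilt [ 0.012  -0.0057 -0.9999] F [-0.8 -0.2 -0. ]
block top 2746 c [ 439.2 -103.8] mean [ 435.8 -102. ] size [83.2 23.3] ang 61.5 z 90.0
block 5202 c [ 436.5 -102.3] mean [ 434.7 -101.4] size [83.2 30. ] ang 61.4 z 90.0
body 9246 c [ 438.7 -103.5] mean [ 433.7 -100.9] size [83.2 36.1] ang 61.6 z 90.0
```

```bash
python3 -m inch '[[-0.3,0.12,-0.03,0,0],[0.3,0,0,0,0],[1,0,0,0,0],[1,0,0,0,0],[1,0,0,0,0],[1,0,0,0,0],[1,0,0,0,0]]'; python3 -m inch '[[1,0,0,-0.5,0],[1,0,0,-1,0],[1,0,0,-2,0],[1,0,0,-3,0],[1,0,0,-4,0],[1,0,0,-2,0],[1,0,0,0,0]]'; python3 -c "
from h import *
c,P,ok=wrist('w12');go(570,150,None,3.082);horn(P,ok,440,-104,84,122)"
```

```text
clock: 22.2
ee_pos: [438.5, -103.8, 58.2]
ee_rot: [0.006, 0.247, 0.969, -0.001]
contact_force: [-1.0, 0.8, 6.3]
grip_width: 15.8
gripper_force: 59.1
clock: 22.9
ee_pos: [439.1, -103.3, 186.4]
ee_rot: [0.009, 0.247, 0.969, -0.001]
contact_force: [0.3, -0.9, -1.0]
grip_width: 15.5
gripper_force: 58.5
clock 22.95 shift cm [ 0.51 28.54  0.03] yaw 2.6429 turn -0.439 tilt [ 0.0138 -0.006  -0.9999] F [ 0.4  0.1 -1.6]
block top 1938 c [435.4 -99.2] mean [ 433.2 -100.1] size [32.8 34.6] ang 9.1 z 212.0
block 4138 c [435.4 -99.2] mean [432.2 -99.5] size [32.8 34.6] ang 9.1 z 212.0
body 7265 c [ 439.9 -103.6] mean [432.  -99.4] size [48.1 37.3] ang 61.6 z 212.0
```

```bash
python3 -m inch '[[1,0,3,0,0],[1,0.1,4.5,0,0],[1,0.1,4.8,0,0],[1,0.1,4.8,0,0],[1,0.1,4.8,0,0],[1,0.1,4,0,0],[1,0,2.6,0,0],[1,0,0,0,0]]'|head -3; python3 -m inch '[[1,0,0,0,-0.146],[1,0,0,0,-0.146],[1,0,0,0,-0.147],[1,0,0,0,0],[1,0,0,0,0]]'|head -3; python3 -c "
from h import *
c,P,ok=wrist('w13');go(675,178.6,None,3.082);padfit('w13',675.9,178.6);horn(P,ok,570,150,84,122);pads('w13',140)"
```

```text
clock: 23.75
ee_pos: [569.1, 152.7, 180.7]
ee_rot: [0.005, 0.245, 0.97, -0.001]
clock: 24.25
ee_pos: [568.0, 149.0, 181.9]
ee_rot: [0.005, 0.032, 0.999, -0.003]
clock 24.3 shift cm [-10.47   3.61   0.08] yaw 3.0783 turn -0.004 tilt [ 0.0093 -0.0057 -0.9999] F [ 0.7 -0.2 -0.4]
w13 pad 2235 spans [-39.9  36.6] [-41.3  50.2] centre 674.5 183.1
block top 2273 c [567.1 149.5] mean [563.1 149.7] size [43.  23.1] ang 86.1 z 212.0
block 4286 c [562.9 151.3] mean [561.4 149.8] size [32.7 34.4] ang 34.8 z 212.0
body 8172 c [568.1 149.1] mean [560.4 149.7] size [48.3 36.6] ang 87.1 z 212.0
pad [ 354  244   55   62 2150] [array([601.9, 183.1]), array([229.1,  51.2]), np.float64(26.5)] 26.4
pad [  85  245  111   67 6692] [array([615.1,  41.9]), array([114.2, 320.3]), np.float64(28.7)] 26.3
pad [ 196  245   91   62 4069] [array([595.1,  94.8]), array([ 80. , 244.1]), np.float64(54.4)] 26.0
```

View pics/w13.png

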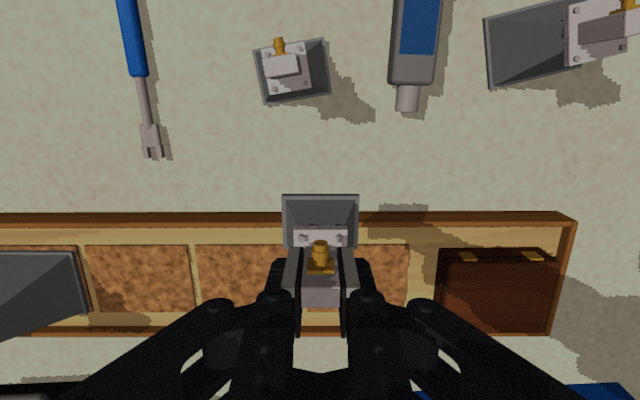

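The view shows held horn d at (320,220) in front of pad 4, which spans about x 305–410 and is partly hidden. Pads 2 and 3 are at (140,280) and (250,280), and the case is at right.

Run:
```python
from h import *
for n in('w13','w9'):
  for p in((662.8,-41.2),(669.4,68.6),(675.9,178.4)): 
    try: padfit(n,*p)
    except Exception as e: print(e)
```

```text
w13 pad 6683 spans [-38.9  37.3] [-49.4  51.3] centre 662.0 -40.2
w13 pad 4071 spans [-39.4  27.1] [-49.5  36.5] centre 662.9 62.5
w13 pad 2235 spans [-39.9  36.6] [-41.1  50.4] centre 674.5 183.1
w9 pad 2484 spans [-39.8  34.6] [-50.6  50.3] centre 660.2 -41.2
w9 pad 4584 spans [-39.8  36.6] [-50.5  50.2] centre 667.8 68.6
w9 pad 2922 spans [-40.   37.1] [-51.2  12.5] centre 673.3 159.2
```

```bash
python3 -m inch '[[1,-2.5,0.9,0,0],[1,-3.5,1.2,0,0],[1,-3,1,0,0],[1,-1.4,0.5,1.5,0],[1,0,0,3,0],[1,0,0,2,0],[1,0,0,0.5,0],[1,0,0,0,0]]'|head -3; python3 -m inch '[[1,0,0,0.5,0],[1,0,0,0,0],[1,0,0,0,0]]'|head -4; python3 -c "
from h import *
c,P,ok=wrist('w14');go(674.3,178.8,83,3.084);padfit('w14',675.9,178.4);horn(P,ok,674.3,178.8,84,42)"
```

```text
clock: 25.1
ee_pos: [674.6, 178.7, 112.7]
ee_rot: [0.004, 0.031, 1.0, -0.003]
clock: 25.4
ee_pos: [676.0, 179.2, 109.8]
ee_rot: [0.006, 0.03, 1.0, -0.002]
contact_force: [-0.0, -0.1, 0.2]
clock 25.45 shift cm [ 0.21 -0.04  2.67] yaw 3.0816 turn -0.002 tilt [ 0.0119 -0.0049 -0.9999] F [ 0.  -0.2 -0.2]
w14 pad 9898 spans [-39.7  36.2] [-49.9  49.9] centre 674.1 178.5
block top 1843 c [670.4 178.6] mean [667.6 180. ] size [34.8 30.5] ang 50.1 z 132.0
block 3579 c [670.4 178.7] mean [667.4 180. ] size [34.8 30.6] ang 49.5 z 132.0
body 6558 c [676.5 179.3] mean [667.4 179.9] size [48.1 36.8] ang 86.5 z 132.0
```

```bash
python3 -m inch '[[1,0.23,-0.07,1,0],[1,0,0,0.8,0],[1,0,0,0.3,0],[1,0,0,0.1,0],[1,0,0,0,0],[1,0,0,0,0]]'|head -4; python3 -m inch '[[1,0,0,0.1,0],[1,0,0,0.1,0],[1,0,0,0.1,0],[1,0,0,0,0]]'|head -4
```

```text
clock: 26.05
ee_pos: [673.7, 178.5, 86.9]
ee_rot: [0.005, 0.03, 1.0, -0.002]
contact_force: [-0.1, 0.4, -0.9]
clock: 26.45
ee_pos: [673.4, 178.4, 83.5]
ee_rot: [0.005, 0.03, 1.0, -0.003]
contact_force: [0.4, -0.1, -0.8]
```

```bash
python3 -m inch '[[1,0,0,0.1,0],[1,0,0,0,0]]'|head -4; python3 -m inch '[[1,0,0,0.1,0],[1,0,0,0,0]]'|head -4
```

```text
clock: 26.65
ee_pos: [673.6, 178.4, 83.3]
ee_rot: [0.006, 0.03, 1.0, -0.002]
contact_force: [-2.1, -0.2, 4.0]
clock: 26.85
ee_pos: [673.8, 178.3, 83.3]
ee_rot: [0.006, 0.03, 1.0, -0.002]
contact_force: [-4.2, -1.4, 8.6]
```

Contact. Release and retreat.

```bash
python3 -m inch '[[0.5,0,0,-0.1,0],[0.4,0,0,0,0],[0.2,0,0,0,0],[0,0,0,0,0],[-0.2,0,0,0,0],[-0.2,0,0,0,0]]'|tail -2;python3 -m inch '[[-0.2,0,0,-1,0],[-0.2,0,0,-2,0],[-0.2,0,0,-3,0],[-0.2,0,0,-4,0],[-0.5,0,0,-4,0],[-1,0,0,-2,0],[-1,0,0,0,0]]'|head -3;python3 -c "
from h import *
c,P,ok=wrist('w15');go(472,132,None,3.08);padfit('w15',675.9,178.4);horn(P,ok,674.2,178.4,84,25);horn(P,ok,472,132,98)"
```

```text
grip_width: 51.5
gripper_force: 0.0
clock: 28.15
ee_pos: [674.0, 179.9, 248.1]
ee_rot: [0.009, 0.03, 1.0, -0.001]
clock 28.2 shift cm [19.78 -5.95 -0.28] yaw 3.0818 turn 0.002 tilt [ 0.0147 -0.0042 -0.9999] F [ 0.2  0.4 -1.2]
w15 pad 4497 spans [-39.5  37.2] [-49.7  49.9] centre 674.8 178.6
block top 250 c [674.1 178.3] mean [673.6 178.4] size [16.7  9.9] ang 87.2 z 111.2
block 453 c [668.2 178.8] mean [670.1 178.7] size [16.9 21.9] ang 86.5 z 111.2
body 2320 c [675.3 179.1] mean [667.1 179. ] size [ 91. 131.] ang 87.4 z 111.2
block top 0
block 0
body 0
```

View pics/w15.png

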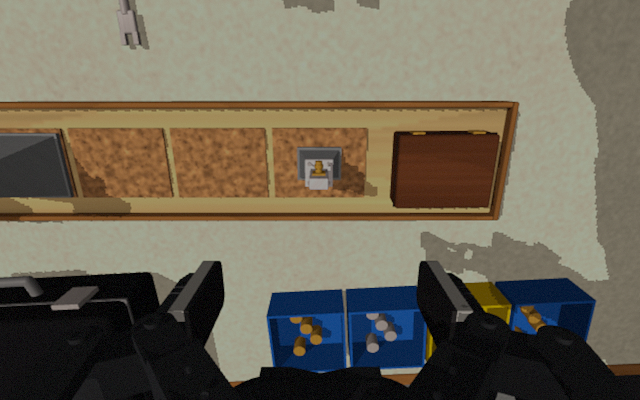

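d stands centred on pad 4 at (319,163). Next is c.

```bash
python3 -m inch '[[-1,3.8,-1.2,0,0],[-1,3.8,-1.2,0,0],[-1,3.8,-1.2,0,0],[-1,3.8,-1.2,0,0],[-1,3.8,-1.1,1,0],[-1,0.8,0,2,0],[-1,0,0,2,0],[-1,0,0,0,0]]'|head -3;python3 -c "
from h import *
c,P,ok=wrist('w16');go(472,132,None,3.08);horn(P,ok,472,132,98)"
```

```text
clock: 29.0
ee_pos: [468.0, 131.1, 187.6]
ee_rot: [0.002, 0.03, 1.0, -0.003]
clock 29.05 shift cm [-0.27  0.08  0.  ] yaw 3.0819 turn 0.002 tilt [ 0.0065 -0.0065 -1.    ] F [ 0.2  0.2 -0.1]
block top 520 c [472.7 129.9] mean [471.9 129.8] size [12.4 21.9] ang 5.8 z 99.7
block 894 c [466.8 129.3] mean [468.6 129.7] size [24.2 22. ] ang 5.9 z 99.7
body 3339 c [472.8 130.1] mean [465.5 130.9] size [48.2 63.9] ang 5.5 z 99.7
```

```bash
python3 -m inch '[[-0.3,0,0,0,-0.079],[-0.3,0,0,0,-0.079],[-0.3,-0.34,-0.15,2,0],[-0.3,0,0,3,0],[-0.3,0,0,3,0],[-0.3,0,0,1.5,0],[-0.3,0,0,0.9,0],[-0.3,0,0,0,0]]'|head -3;python3 -m inch '[[-0.3,0,0,0.5,0],[-0.3,0,0,0.5,0],[-0.3,0,0,0,0]]'; python3 -c "
from h import *
c,P,ok=wrist('w17');go(472.8,130,71,3.2396);horn(P,ok,472.8,130,98)"
```

```text
clock: 29.85
ee_pos: [475.5, 130.1, 86.3]
ee_rot: [0.004, -0.049, 0.999, -0.003]
clock: 30.15
ee_pos: [476.0, 130.2, 76.9]
ee_rot: [0.005, -0.049, 0.999, -0.003]
contact_force: [-0.9, -0.3, -0.3]
grip_width: 55.6
gripper_force: 0.0
clock 30.2 shift cm [0.33 0.02 0.6 ] yaw -3.0434 turn -6.283 tilt [ 0.0107 -0.0053 -0.9999] F [0.2 0.6 0.4]
block top 3143 c [475.1 130.7] mean [470.6 129.8] size [23.1 83.1] ang 5.6 z 104.0
block 5266 c [470.5 130.3] mean [469.  129.8] size [32.8 83.1] ang 6.3 z 104.0
body 11274 c [472.3 130.4] mean [465.7 129.5] size [47.7 83.1] ang 5.9 z 104.0
```

```bash
python3 -m inch '[[-0.3,0.33,0.02,0.5,0],[-0.3,0,0,0,0],[0.2,0,0,0,0],[1,0,0,0,0],[1,0,0,0,0],[1,0,0,0,0],[1,0,0,0,0],[1,0,0,0,0]]'; python3 -m inch '[[1,0,0,-0.5,0],[1,0,0,-1,0],[1,0,0,-2,0],[1,0,0,-3,0],[1,0,0,-3,0],[1,0,0,-2,0],[1,0,0,0,0]]'; python3 -c "
from h import *
c,P,ok=wrist('w18');go(565,80,None,3.084-6.2832);horn(P,ok,472.8,130,98,112)"
```

```text
clock: 31.0
ee_pos: [472.9, 129.9, 72.1]
ee_rot: [0.005, -0.049, 0.999, -0.003]
contact_force: [-0.3, -1.3, 5.2]
grip_width: 20.8
gripper_force: 59.1
clock: 31.7
ee_pos: [473.5, 131.3, 190.3]
ee_rot: [0.008, -0.049, 0.999, -0.002]
contact_force: [0.2, 0.0, -1.7]
grip_width: 20.7
gripper_force: 58.9
clock 31.75 shift cm [-8.7  -5.99  0.15] yaw -3.0433 turn 0.156 tilt [ 0.0135 -0.0043 -0.9999] F [ 0.6 -0.3 -1.5]
block top 2210 c [468.  129.8] mean [466.5 131.2] size [37.8 35.5] ang 56.7 z 216.0
block 5092 c [467.7 131.4] mean [464.8 131. ] size [36.6 37.1] ang 49.4 z 216.0
body 10248 c [473.8 131.4] mean [463.3 130.6] size [48.6 64.2] ang 5.8 z 216.0
```

```bash
python3 -m inch '[[1,-2,-0.5,0,0.078],[1,-3.5,-0.9,0,0.078],[1,-4,-1,0,0],[1,-4,-1,0,0],[1,-3.5,-0.9,0,0],[1,-2.2,-0.6,2,0],[1,0,0,2,0],[1,0,0,0,0]]'|head -3;python3 -m inch '[[1,0,0,2,0],[1,0,0,1,0],[1,0,0,0,0],[1,0,0,0,0]]'|head -3;  python3 -c "
from h import *
c,P,ok=wrist('w19');go(668.1,68.9,97,3.084);padfit('w19',669.4,68.6);horn(P,ok,668,68.7,98,44)"
```

```text
clock: 32.55
ee_pos: [659.2, 75.5, 143.6]
ee_rot: [0.001, 0.029, 1.0, -0.003]
clock: 32.95
ee_pos: [662.1, 76.3, 119.5]
ee_rot: [0.005, 0.029, 1.0, -0.003]
clock 33.0 shift cm [-0.56 -0.7   2.32] yaw 3.084 turn 0.0 tilt [ 0.0113 -0.0052 -0.9999] F [ 1.1  0.  -1.6]
w19 pad 5607 spans [-39.6  36.5] [-50.2  50.2] centre 667.9 68.7
block top 2950 c [661.4  76.8] mean [657.5  77. ] size [48.2 23.8] ang 87.4 z 148.0
block 5157 c [656.8  75.3] mean [655.5  77. ] size [38.8 35. ] ang 49.9 z 148.0
body 11410 c [662.   76.3] mean [652.8  77. ] size [64.3 48.6] ang 87.2 z 148.0
```

```bash
python3 -m inch '[[1,-0.6,-0.72,0,0.008],[1,0,0,0.8,0],[1,0,0,0.5,0],[1,0,0,0.3,0],[1,0,0,0,0],[1,0,0,0,0]]'|head -4; python3 -c "
from h import *
c,P,ok=wrist('w20');go(668.1,68.9,97,3.084);padfit('w20',669.4,68.6);horn(P,ok,668,68.7,98,30)"
```

```text
clock: 33.6
ee_pos: [668.1, 68.5, 103.0]
ee_rot: [0.005, 0.033, 0.999, -0.002]
contact_force: [-0.7, 0.6, -1.2]
clock 33.65 shift cm [0.03 0.03 0.63] yaw 3.076 turn -0.008 tilt [ 0.0105 -0.0053 -0.9999] F [-0.7 -0.3 -1.8]
w20 pad 7439 spans [-39.5  36.2] [-50.1  50.2] centre 667.7 68.7
block top 2874 c [667.2  68.9] mean [663.4  69.2] size [48.1 23.1] ang 86.5 z 134.0
block 5279 c [662.5  67.7] mean [661.4  69.3] size [38.6 35.4] ang 48.7 z 134.0
body 11534 c [668.1  68.5] mean [658.9  69.3] size [64.2 48.6] ang 86.4 z 134.0
```

Centred. Lower it.

```bash
python3 -m inch '[[1,0.03,0.02,0.3,0],[1,0,0,0.15,0],[1,0,0,0.1,0],[1,0,0,0,0]]'|head -4; python3 -m inch '[[1,0,0,0.1,0],[1,0,0,0,0]]'|head -4; python3 -m inch '[[1,0,0,0.1,0],[1,0,0,0,0]]'|head -4
```

```text
clock: 34.05
ee_pos: [667.8, 68.7, 97.5]
ee_rot: [0.005, 0.033, 0.999, -0.003]
contact_force: [-1.0, 0.2, -2.2]
clock: 34.25
ee_pos: [668.2, 68.6, 97.2]
ee_rot: [0.006, 0.033, 0.999, -0.003]
contact_force: [-0.2, -0.8, 1.7]
clock: 34.45
ee_pos: [668.3, 68.5, 97.1]
ee_rot: [0.006, 0.033, 0.999, -0.003]
contact_force: [-2.8, -1.8, 7.8]
```

```bash
python3 -m inch '[[0.4,0,0,-0.1,0],[0.25,0,0,0,0],[0.1,0,0,0,0],[-0.1,0,0,0,0],[-0.2,0,0,0,0],[-0.2,0,0,0,0]]'|tail -2;python3 -m inch '[[-0.2,0,0,-1,0],[-0.2,0,0,-2,0],[-0.2,0,0,-3,0],[-0.2,0,0,-4,0],[-0.5,0,0,-4,0],[-1,0,0,-1,0],[-1,0,0,0,0]]'|head -3;python3 -c "
from h import *
c,P,ok=wrist('w21');go(463,339.5,None,3.08);padfit('w21',669.4,68.6);horn(P,ok,668,68.6,98,25)"
```

```text
grip_width: 51.3
gripper_force: 0.0
clock: 35.75
ee_pos: [668.0, 69.6, 250.0]
ee_rot: [0.008, 0.033, 0.999, -0.002]
clock 35.8 shift cm [22.12 25.6  -0.39] yaw 3.0758 turn -0.004 tilt [ 0.0123 -0.0052 -0.9999] F [-0.1  0.6  0.4]
w21 pad 3214 spans [-39.3  37. ] [-49.9  49.9] centre 668.3 68.7
block top 394 c [668.5  68.8] mean [667.9  68.8] size [21.1 12.3] ang 86.3 z 125.1
block 663 c [662.5  69. ] mean [664.5  69. ] size [21.8 24.3] ang 86.8 z 125.1
body 3458 c [668.9  68.1] mean [661.2  69.3] size [ 90.3 132. ] ang 86.4 z 125.1
```

c is centred on its pad. Now b.

```bash
python3 -m inch '[[-1,3.1,3.6,0,0],[-1,3.1,3.6,0,0],[-1,3.1,3.6,0,0],[-1,3.1,3.6,0,0],[-1,3.1,3.6,0,0],[-1,3.1,3.6,0,0],[-1,3.1,3.6,0,0],[-1,0.4,0.4,2,0]]'|head -3;python3 -m inch '[[-1,0,0,2,0],[-1,0,0,0,0],[-1,0,0,0,0]]'|head -3;python3 -c "
from h import *
c,P,ok=wrist('w22');go(462.5,339.5,None,3.08);horn(P,ok,462.5,339.5,114)"
```

```text
clock: 36.6
ee_pos: [460.2, 343.3, 223.2]
ee_rot: [0.005, 0.03, 1.0, -0.001]
clock: 36.9
ee_pos: [462.3, 338.4, 201.8]
ee_rot: [0.004, 0.033, 0.999, -0.004]
clock 36.95 shift cm [ 0.06  0.07 -0.  ] yaw 3.0753 turn -0.005 tilt [ 0.0095 -0.0061 -0.9999] F [ 0.4 -0.2 -0.4]
block top 772 c [462.6 340.8] mean [461.7 340.7] size [14.5 27.9] ang 10.5 z 116.1
block 1222 c [456.8 339.7] mean [458.7 340.4] size [26.2 27.9] ang 10.7 z 116.1
body 4833 c [462.8 340.8] mean [453.3 341.9] size [60.  79.9] ang 10.0 z 116.1
```

```bash
python3 -m inch '[[-0.3,0,0,0,-0.122],[-0.3,0,0,0,-0.122],[-0.3,0.1,0.2,2,0],[-0.3,0,0,3,0],[-0.3,0,0,3,0],[-0.3,0,0,1.5,0],[-0.3,0,0,1.2,0],[-0.3,0,0,0,0]]'|head -3;python3 -m inch '[[-0.3,0,0,0.2,0],[-0.3,0,0,0,0]]'; python3 -c "
from h import *
c,P,ok=wrist('w23');go(462.7,340.8,88,3.32-6.2832);horn(P,ok,462.7,340.8,114)"
```

```text
clock: 37.75
ee_pos: [462.8, 339.7, 95.2]
ee_rot: [0.004, -0.089, 0.996, -0.004]
clock: 37.95
ee_pos: [463.8, 340.9, 95.2]
ee_rot: [0.006, -0.089, 0.996, -0.003]
contact_force: [-0.0, 0.5, 0.5]
grip_width: 55.2
gripper_force: 0.0
clock 38.0 shift cm [0.11 0.01 0.72] yaw -2.9635 turn -0.0 tilt [ 0.0119 -0.0042 -0.9999] F [-0.  -0.6  0.3]
block top 3651 c [462.9 341.4] mean [459.7 340.2] size [23.2 83.2] ang 10.2 z 120.0
block 5854 c [458.7 340.6] mean [457.9 340. ] size [31.6 83.2] ang 10.3 z 120.0
body 14046 c [462.  341.2] mean [453.  339.2] size [60.1 83.2] ang 9.8 z 120.0
```

```bash
python3 -m inch '[[-0.3,0.12,0.02,0.7,0],[-0.3,0,0,0,0],[0.1,0,0,0,0],[1,0,0,0,0],[1,0,0,0,0],[1,0,0,0,0],[1,0,0,0,0],[1,0,0,0,0]]'; python3 -m inch '[[1,0,0,-0.5,0],[1,0,0,-1,0],[1,0,0,-2,0],[1,0,0,-3,0],[1,0,0,-4,0],[1,0,0,-3,0],[1,0,0,-1,0],[1,0,0,0,0]]'; python3 -c "
from h import *
c,P,ok=wrist('w24');go(500,-40,None,3.084-6.2832);horn(P,ok,462.7,340.8,114,142)"
```

```text
clock: 38.8
ee_pos: [462.1, 340.4, 87.4]
ee_rot: [0.005, -0.089, 0.996, -0.003]
contact_force: [-0.4, -1.7, 3.3]
grip_width: 27.1
gripper_force: 59.7
clock: 39.6
ee_pos: [461.0, 341.8, 233.6]
ee_rot: [0.006, -0.089, 0.996, -0.002]
contact_force: [-0.3, -0.0, -2.4]
grip_width: 26.7
gripper_force: 59.5
clock 39.65 shift cm [  2.85 -38.22   0.24] yaw -2.9632 turn 0.236 tilt [ 0.0105 -0.0052 -0.9999] F [-0.1 -1.2 -2.6]
block top 3905 c [459.8 342.1] mean [457.1 341.6] size [22.8 54.3] ang 10.0 z 262.0
block 6663 c [456.6 341.6] mean [454.8 341.2] size [28.7 54.3] ang 11.3 z 262.0
body 15166 c [461.9 342.3] mean [450.7 340.4] size [60.6 80.4] ang 10.3 z 262.0
```

```bash
python3 -m inch '[[1,0.2,-2.5,0,0],[1,0.3,-4,0,0],[1,0.35,-4.7,0,0],[1,0.4,-4.8,0,0],[1,0.4,-4.8,0,0],[1,0.4,-4.8,0,0],[1,0.4,-4.8,0,0],[1,0.3,-4.3,0,0]]'|head -3;python3 -m inch '[[1,0.1,-3.5,0,0.078],[1,0,0,0,0.079],[1,0,0,0,0.079],[1,0,0,0,0],[1,0,0,0,0]]'|head -3;  python3 -c "
from h import *
c,P,ok=wrist('w25');go(662,-40.2,None,3.084);padfit('w25',662.8,-41.2)
from bench import *;print(observe()['joint_pos'].round(3))"
```

```text
clock: 40.45
ee_pos: [493.0, -7.4, 231.9]
ee_rot: [0.003, -0.089, 0.996, -0.003]
clock: 40.95
ee_pos: [499.0, -39.7, 232.9]
ee_rot: [0.004, 0.028, 1.0, -0.002]
clock 41.0 shift cm [-16.26   0.85   0.13] yaw 3.0858 turn 0.002 tilt [ 0.0083 -0.0051 -1.    ] F [ 0.6  0.3 -2.1]
w25 pad 726 spans [21.  38.7] [-46.9  31.6] centre 692.1 -50.6
[-0.076  0.119 -0.287  1.156 -0.004 -0.02 ]
```

```bash
python3 -m inch '[[1,-2,0.1,0,0],[1,-3.5,0.2,0,0],[1,-4,0.2,0,0],[1,-3.5,0.2,0,0],[1,-2.3,0.1,1,0],[1,-0.9,0,2,0],[1,0,0,3,0],[1,0,0,2,0]]'|head -3;python3 -m inch '[[1,0,0,1,0],[1,0,0,0,0],[1,0,0,0,0]]'|head -3;  python3 -c "
from h import *
c,P,ok=wrist('w26');go(662,-40.2,112,3.084);padfit('w26',662.8,-41.2);horn(P,ok,662,-41,114,54)"
```

```text
clock: 41.8
ee_pos: [662.3, -41.0, 153.3]
ee_rot: [0.004, 0.028, 1.0, -0.002]
clock: 42.1
ee_pos: [663.5, -41.5, 147.0]
ee_rot: [0.006, 0.029, 1.0, -0.003]
clock 42.15 shift cm [0.25 0.15 3.56] yaw 3.0844 turn 0.0 tilt [ 0.0125 -0.0055 -0.9999] F [ 0.2  0.7 -1.9]
w26 pad 3257 spans [-39.1  28.3] [-50.   50.3] centre 657.4 -40.7
block top 3351 c [659.1 -40.8] mean [658.7 -40.7] size [54.3 29.3] ang 87.9 z 174.0
block 7088 c [659.1 -40.8] mean [655.8 -40.6] size [54.3 29.3] ang 87.9 z 174.0
body 14542 c [663.2 -58.6] mean [652.6 -41.4] size [115.   60.4] ang 86.8 z 174.0
```

```bash
python3 -m inch '[[1,0.15,0.05,1,0],[1,0,0,0.8,0],[1,0,0,0.6,0],[1,0,0,0,0],[1,0,0,0,0]]'|head -3;  python3 -c "
from h import *
c,P,ok=wrist('w27');go(662,-41,112.5,3.084);padfit('w27',662.8,-41.2);ok=ok&(abs(P[...,1]+41)<50);horn(P,ok,662,-41,114,32)"
```

```text
clock: 42.65
ee_pos: [661.7, -41.3, 122.0]
ee_rot: [0.005, 0.029, 1.0, -0.003]
clock 42.7 shift cm [0.01 0.03 0.98] yaw 3.0838 turn -0.0 tilt [ 0.0105 -0.0054 -0.9999] F [-1.  -0.3 -0.8]
w27 pad 3710 spans [-39.3  35.7] [-50.5  50.2] centre 661.0 -41.3
block top 3797 c [660.6 -40.9] mean [658.  -40.7] size [54.3 22.7] ang 86.5 z 152.0
block 6471 c [657.3 -40.7] mean [655.8 -40.6] size [54.3 28.8] ang 85.8 z 152.0
body 15335 c [662.6 -41. ] mean [651.3 -40.4] size [80.3 60.7] ang 86.6 z 152.0
```

```bash
python3 -m inch '[[1,0.1,-0.02,0.4,0],[1,0,0,0.25,0],[1,0,0,0.15,0],[1,0,0,0,0],[1,0,0,0,0]]'|head -4; python3 -m inch '[[1,0,0,0.1,0],[1,0,0,0,0]]'|head -4; python3 -m inch '[[1,0,0,0.1,0],[1,0,0,0,0]]'|head -4
```

```text
clock: 43.2
ee_pos: [661.0, -41.4, 114.2]
ee_rot: [0.005, 0.029, 1.0, -0.003]
contact_force: [-0.5, -0.5, -2.6]
clock: 43.4
ee_pos: [661.0, -41.4, 113.2]
ee_rot: [0.005, 0.029, 1.0, -0.003]
contact_force: [0.2, -0.2, -3.1]
clock: 43.6
ee_pos: [661.2, -41.5, 112.4]
ee_rot: [0.006, 0.029, 1.0, -0.003]
contact_force: [-0.4, 0.5, -0.9]
```

```bash
python3 -m inch '[[1,0,0,0.1,0],[1,0,0,0,0]]'|head -4; python3 -m inch '[[0.3,0,0,-0.05,0],[0.15,0,0,0,0],[0,0,0,0,0],[-0.1,0,0,0,0],[-0.2,0,0,0,0],[-0.2,0,0,0,0]]'|tail -4;python3 -m inch '[[-0.2,0,0,-1,0],[-0.2,0,0,-2,0],[-0.2,0,0,-3,0],[-0.2,0,0,-4,0],[-0.5,0,0,-4,0],[-0.5,0,0,-1,0],[-0.5,0,0,0,0]]'|head -3;python3 -c "
from h import *
from bench import *
c,P,ok=wrist('w28');padfit('w28',662.8,-41.2);ok=ok&(abs(P[...,1]+41)<50);horn(P,ok,661.5,-41,114,25)
c=read_camera('scene');cv2.imwrite('pics/s9.png',cv2.resize(c['color'][120:320,200:480],(800,571)))"
```

```text
clock: 43.8
ee_pos: [661.3, -41.6, 112.3]
ee_rot: [0.006, 0.029, 1.0, -0.003]
contact_force: [-1.6, -0.4, 4.6]
ee_rot: [0.005, 0.029, 1.0, -0.003]
contact_force: [-0.2, 0.4, -0.3]
grip_width: 51.6
gripper_force: 0.0
clock: 45.1
ee_pos: [660.9, -40.7, 265.0]
ee_rot: [0.008, 0.029, 1.0, -0.003]
w28 pad 1768 spans [-39.2  37.3] [-50.2  50.3] centre 661.8 -41.1
block top 564 c [662.3 -41.3] mean [661.5 -41.3] size [27.  14.3] ang 86.8 z 141.1
block 884 c [656.2 -40.8] mean [658.5 -41. ] size [27.9 25.6] ang 84.7 z 141.1
body 4503 c [663.1 -41.5] mean [653.6 -40.3] size [ 89.6 131.2] ang 86.7 z 141.1
```

View pics/w28.png

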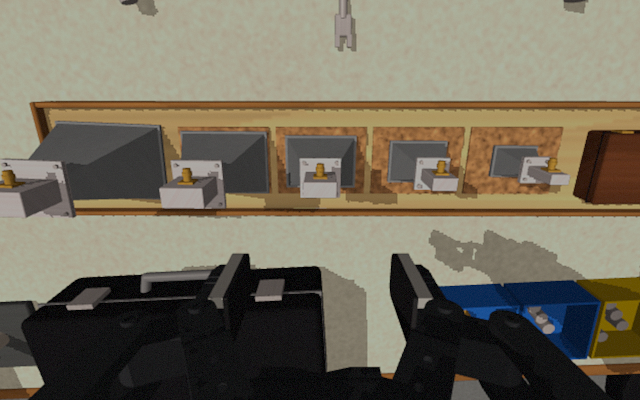

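View pics/s9.png

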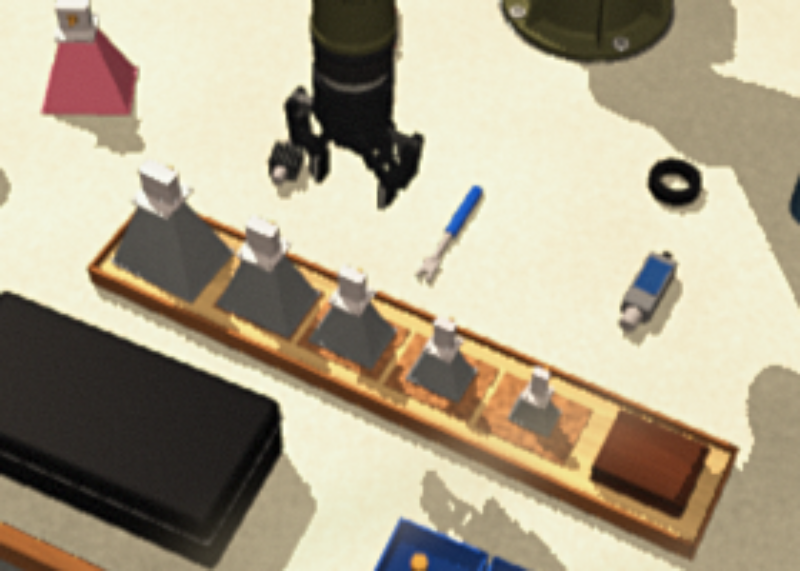

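Both views show all five horns standing in falling order, from ref at w28 (110,160) through a (225,160), b (320,160) and c (420,160) to d (515,160). Each is centred and square, and the gripper is clear.

```bash
python3 -c "
from bench import *
print(finish_job())"
```

```text
the job is handed in; nothing more can be done
None
```

The job is handed in at about 45 s of the 107 s allowed: the four horns stand upright on the pads in falling order of size from the reference horn, each about centred (within roughly 1 mm by the wrist camera) and square, and the biggest was left alone.

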